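# Unhitch the trailer coupler from the bench ball and hold it over the drain pan

## Robot

A 7-joint arm with a two-finger parallel gripper is mounted at the origin on the work surface. World frame = base frame: x ahead of the robot, y to its left, z up, the work surface at z = 0. Lengths are in m, angles in rad, forces in N, time in s.
With the tool pointing down it reaches from about 0.425 to 0.925 m from the base axis. Payload 6.8 kg.
Tool frame: the origin (TCP) lies at the very end of the fingers, on their centre line; the grasp point (between the pads) lies 19 mm behind it; z points along the fingers, y is the line along which they close (so a half turn about z gives the same grasp; the last joint's range is limited). The gripper opens to 85 mm and grips with 20 to 120 N. Pads are 22 mm wide; open, the fingers measure 114 mm over their backs; the gripper's body (76 mm by 85 mm) begins 54 mm behind the grasp point. The pads swing forward as they close: fully open they stand 13 mm farther back than shut.
Start: joints at [-1.295, 0.477, 0.022, 1.555, -0.011, 1.109, -0.083], TCP at [0.253, 0.626, 0.231] pointing down, gripper open.
Joint ranges: [-2.96, 2.96], [-0.34, 2.1], [-1.41, 1.46], [0.24, 2.44], [-1.37, 4.51], [0.17, 1.92], [-2.96, 2.96]. Speed limits (rad/s): [2.39, 2.39, 3.14, 3.14, 3.14, 3.14, 3.14].

## Interface

Orientations are given as a unit quaternion [w, x, y, z].
In Python, from station import telemetry, viewer, job, search_frame, cut_out gives the robot as it stands. The module is installed in compiled form; this text tells all that it offers.
- The arm moves only by the shell command python3 -m crank 'ROWS' [FORCE]. ROWS is JSON, a list of rows, each an object with "delta_rot": the turn, a rotation vector about the tool's x, y, z in degrees, a list of three; "xyz": the shift along the tool's x, y, z in m, a list of three; "fingers": the gripper command: -1 is fully open, 1 is shut, values between are in proportion. In form: [{"delta_rot": [ax, ay, az], "xyz": [dx, dy, dz], "fingers": fingers}, ...]. A call has 1 to 10 rows; each row is the pose to reach, as a shift and turn from the pose commanded when the call began, along the tool's axes at that moment; what a row does not reach only later rows make up. A row lasts 1/10 s, in which the tool goes at most 50 mm and 8.59 degrees, less where a joint would pass 70% of its speed; a pose out of reach is approached as far as the arm can. A call with a gripper value outside its range is refused whole. The fingers move at their own pace and stop on an object; FORCE is the grip in N (left out, the last holds). Time passes only in rows, so rows that repeat a pose let the fingers close. It gives the time, the measured TCP pose, the force, the opening and the grip force at its end, in the units of the state.
- telemetry.get_obs(): the state, without advancing time (a new reading comes with each control period).
- viewer.read_camera(name): name is "scene" or "top"; returns a dict with "img" (384x512x3 uint8, red, green, blue), "fx", "fy", "cx", "cy" (pixels), "k1" (the pictures are not rectified: a ray, as slopes to the right and down, at radius r is drawn at 1 + k1 r^2 times it, then the intrinsics apply), "origin" and "rotation" of the camera in the world. Camera axes: x right, y up, looking along -z (the intrinsics and any distortion apply to the point x, -y, -z); pixel columns grow to the right and rows downward; lengths in m; the calibration is good to about 2 mm. A picture is of the moment at which its call begins. There is no depth.
- job.hand_in(): hands the job in; it is judged then, once.
Trained networks look in the newest picture that a camera, given by its name, has taken for a name from the list of things; names that differ only in an ending like _2 or _b are one class to them, and where a whole thing is asked for, a point or a joint stands for the part that bears it (a point fixed in the world has none). Each returns a list of dicts, best first, with "score" (0 to 1); they miss things now and then, are a little off and sometimes report something else, mostly with a low value. They report only what shows in the picture. A call takes as long as a camera call.
- search_frame(camera, thing): "pixel" ([column, row] in pixels, amid what is visible of it).
- cut_out(camera, thing): "pixels" (384x512 bool, what is visible of it) and "pixel" ([column, row] in pixels, amid what is visible of it).
The state is a dict: "t": time; "q": joint angles; "joint_vel": joint speeds; "joint_torque": joint torques, N m; "eef_pos": TCP position; "tool_rot": TCP orientation; "contact_force": force on the tool from outside, world axes, zero at the start; "torque": the same for the moment, N m; "gripper_width": opening from 0.0 (shut) to 1.0 (fully open); "grasp_force": force on a finger pad.
Only numpy, scipy, OpenCV 4.12 (cv2) and the standard library are available. Lean on these libraries where they do the work, as an engineer would, in place of code of your own. Each camera call takes 0.05 s, during which the arm holds its last target. There are 200 camera calls.

## Task

The trailer coupler is latched on the hitch ball of the bench stand. With one grip, pull its spring latch sideways right up towards the fixed hand grip on top, lift the coupler by the two straight up off the ball, keep it roughly level, and hold it with its ball socket over the drain pan, at least 5 cm clear above the rim. Finish still holding it there, latch drawn, and leave the pan and the other things on the bench where they are.

Things in the scene. Friction and masses are not known exactly. Their poses are not given: they have to be found in the camera images.
- coupler: Cast-aluminium trailer coupler with a stub of square drawbar tube, 271 mm long, 72 wide, 0.75 to 1 kg. Origin: centre of its ball socket (54 mm bore, under the round head). +x out of the nose (to x = +36 mm; drawbar end at x = -235), z up. Flat deck on top at z = +30, underside of head and sides at z = -14, latch plate below them down to z = -22. Starts seated on the ball, tail in the saddle.
- latch (a joint): Travel of the spring latch in m, along the coupler's +y: 0 = locked (start), 0.016 = fully drawn, at its stop. The spring pulls it back with 3 N at 0 and 8 N at 0.016, so it must be kept held. Less than about 0.012: the coupler cannot be lifted off the ball.
- latch_face (a point): Outer face (towards the coupler's -y) of the latch's finger tab, an upright steel plate on the deck, 34 mm long in x, 4 thick, 40 high over the deck. The point: mid length, 24 mm above the deck, at coupler (-56, -31, +54) mm locked; y = -15 mm fully drawn (it moves with the latch, towards the hand grip). Axes as the coupler's.
- grip_face (a point): Outer face (towards the coupler's +y) of the fixed hand grip, an upright aluminium plate on the deck, 36 mm long in x, 8 thick, 44 high; the point: mid length, 24 mm above the deck, at coupler (-56, +15, +54) mm. The outer faces of tab and hand grip are 46 mm apart locked and 30 mm apart with the latch fully drawn. Axes as the coupler's.
- grip_mid (a point): Point of the coupler midway between those two outer faces with the latch fully drawn, 24 mm above the deck, at coupler (-56, 0, +54) mm, over the centre of mass. Squeezing along the coupler's y, centred here to about 3 mm (the coupler has 2 mm side play on the ball), with 30 N or more draws the latch and holds both for lifting. Free space 60 mm to each side above the deck. Axes as the coupler's.
- stand: Steel ball stand bolted to the bench: base plate 300 x 110 x 10 mm, a 50 mm hitch ball near its +x end and a saddle with 8 mm high ears for the drawbar at its -x end. Origin: centre of the base plate's underside; x towards the ball, the same way as the seated coupler's x. Stand and pan may be on either side.
- ball (a point): Centre of the hitch ball on the stand, 85 mm from the stand's origin along its +x and 80 mm above the bench; ball 50 mm in diameter on a 24 mm neck. It coincides with the coupler's origin while that is seated; the coupler is clear of the ball once it is raised by 50 mm.
- pan: Loose open drain pan of sheet steel, 290 x 200 mm, 62 mm high (rim at 66 mm with its roll), walls 4 mm, 1.4 kg. Origin: centre of its underside; x along its length, y across, z up. It and the stand may stand on either side of the bench.
- spanner: Steel open-end spanner about 190 mm long, flat on the bench between the stand and the pan. Leave alone.
- spare_ball: Spare hitch ball standing on its flange, 50 mm across, 72 mm high, between stand and pan. Leave alone.
- grease_tin: Grease tin 80 mm across, 85 mm high, far side of the bench. Leave alone.
- carton_a: White carton 75 x 95 x 85 mm, far side. Leave alone.
- carton_b: White carton 75 x 95 x 85 mm, far side. Leave alone.
- screwdriver: Screwdriver lying at the left side. Leave alone.
- hammer: Hammer lying at the right side. Leave alone.
- housing: Small cast-aluminium pipe housing, 85 mm wide, 45 mm high, far side. Leave alone.

How it is judged:
By the outcome, as a careful person would: the job done as asked, in the order asked, and still so for the second after the job is handed in, while the arm keeps its last pose, push and grip.
It also fails if it takes over 43 s, if anything falls off the work surface, if the arm or the gripper's body presses on something with over 40 N, if the wrist force passes 120 N, or if a joint passes its speed limit or range.

## Working session

There is one attempt and no reset: what is moved stays moved. The work goes in short steps, Python scripts to look and compute and a shell command to move; the robot and the scene stay as the last step left them, time stands still between calls to the robot, and variables do not carry over. Pictures are saved under pics/ and viewed, at most 10 in all, crops included, and the job is handed in when it is done.

```bash
mkdir -p pics
cat > h.py <<'E'
import numpy as np, cv2
from station import telemetry, viewer, job, search_frame, cut_out
def K(c): return np.array([[c['fx'],0,c['cx']],[0,c['fy'],c['cy']],[0,0,1.]]),np.array([c['k1'],0,0,0,0.])
def ray(c,px):
    k,d=K(c); u=cv2.undistortPoints(np.array([[px]],float),k,d)[0,0]
    return np.array(c['origin']),np.array(c['rotation'])@np.array([u[0],-u[1],-1])
def at_z(c,px,z):
    o,d=ray(c,px); return o+d*(z-o[2])/d[2]
def proj(c,P):
    p=(np.atleast_2d(P)-np.array(c['origin']))@np.array(c['rotation']); x=p[:,0]/-p[:,2]; y=-p[:,1]/-p[:,2]
    s=1+c['k1']*(x*x+y*y); return np.c_[c['fx']*x*s+c['cx'],c['fy']*y*s+c['cy']]
E
python3 - <<'E'
from h import *
print(telemetry.get_obs())
for n in ('scene','top'):
    c=viewer.read_camera(n); cv2.imwrite(f'pics/{n}1.png',c['img'][...,::-1])
    print(n,{k:np.round(v,4).tolist() for k,v in c.items() if k!='img'})
    for t in ('coupler','latch_face','grip_face','grip_mid','stand','ball','pan','spanner','spare_ball'):
        print(t,[(np.round(r['pixel'],1).tolist(),round(r['score'],2)) for r in search_frame(n,t)[:2]])
E
```

```text
{'t': 0.0, 'q': array([-1.29511325,  0.47784785,  0.02230295,  1.55647094, -0.0114998 ,
        1.10932791, -0.08310553]), 'joint_vel': array([-0.00106546,  0.0001289 , -0.00024516, -0.00143014,  0.00156557,
       -0.00057047, -0.00136371]), 'joint_torque': array([ 2.06046457e-04, -5.96440351e+01,  1.60880573e+00, -2.81198806e+01,
        1.25790705e-02,  9.22766514e-03, -3.74962440e-06]), 'eef_pos': array([0.25250486, 0.62532769, 0.23028478]), 'tool_rot': array([-1.20061743e-04,  1.90692094e-01,  9.81649427e-01, -9.55719154e-04]), 'contact_force': array([ 0.00899856,  0.28073509, -0.8759414 ]), 'torque': array([ 0.02002133, -0.01213483,  0.00090347]), 'grasp_force': 0.0, 'gripper_width': 1.0070003724520902}
scene {'fx': 458.2269, 'fy': 458.2269, 'cx': 254.9518, 'cy': 190.7312, 'k1': -0.0395, 'origin': [1.4703, 0.8153, 0.8924], 'rotation': [0.3369, 0.1804, 0.4362, 0.8147]}
coupler [([333.3, 208.6], 0.71)]
latch_face [([322.7, 205.1], 0.73), ([181.3, 202.7], 0.17)]
grip_face [([336.3, 211.7], 0.59)]
grip_mid [([331.2, 207.7], 0.69), ([320.6, 206.9], 0.44)]
stand [([328.1, 239.1], 0.57)]
ball [([327.2, 240.0], 0.73)]
pan [([236.6, 172.3], 0.88), ([422.0, 274.9], 0.61)]
spanner [([280.5, 207.2], 0.75), ([183.5, 201.2], 0.33)]
spare_ball [([244.4, 217.7], 0.69)]
top {'fx': 383.1651, 'fy': 383.1651, 'cx': 253.1259, 'cy': 192.126, 'k1': -0.1, 'origin': [0.4359, -0.0151, 1.2663], 'rotation': [0.7119, 0.0754, -0.0534, -0.6961]}
coupler [([192.2, 235.0], 0.75), ([208.0, 227.0], 0.41)]
latch_face [([200.5, 221.0], 0.43)]
grip_face [([194.6, 237.5], 0.77), ([233.3, 151.5], 0.43)]
grip_mid [([189.9, 234.7], 0.8), ([263.8, 181.1], 0.55)]
stand [([209.9, 224.0], 0.57)]
ball [([206.6, 223.7], 0.92)]
pan [([332.3, 240.3], 0.92)]
spanner [([257.8, 228.1], 0.82), ([193.9, 239.6], 0.69)]
spare_ball [([261.6, 178.6], 0.68), ([258.7, 230.7], 0.37)]
```

Run:
```python
s=open('h.py').read()
s=s.replace("import numpy as np, cv2","import numpy as np, cv2\nfrom scipy.spatial.transform import Rotation as R\ndef mat(q): return R.from_quat(np.roll(q,-1)).as_matrix()").replace("np.array(c['rotation'])","mat(c['rotation'])")
open('h.py','w').write(s)
import cv2
a=cv2.imread('pics/top1.png')[110:330,110:430];cv2.imwrite('pics/top1c.png',cv2.resize(a,None,fx=2.5,fy=2.5,interpolation=2))
a=cv2.imread('pics/scene1.png')[130:310,180:420];cv2.imwrite('pics/scene1c.png',cv2.resize(a,None,fx=3.3,fy=3.3,interpolation=2))
```

```text
(no output)
```

View pics/top1c.png

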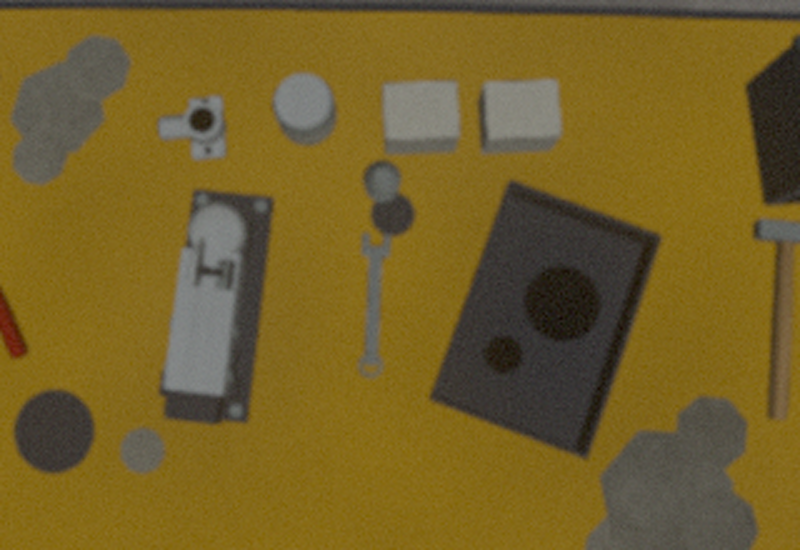

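View pics/scene1c.png

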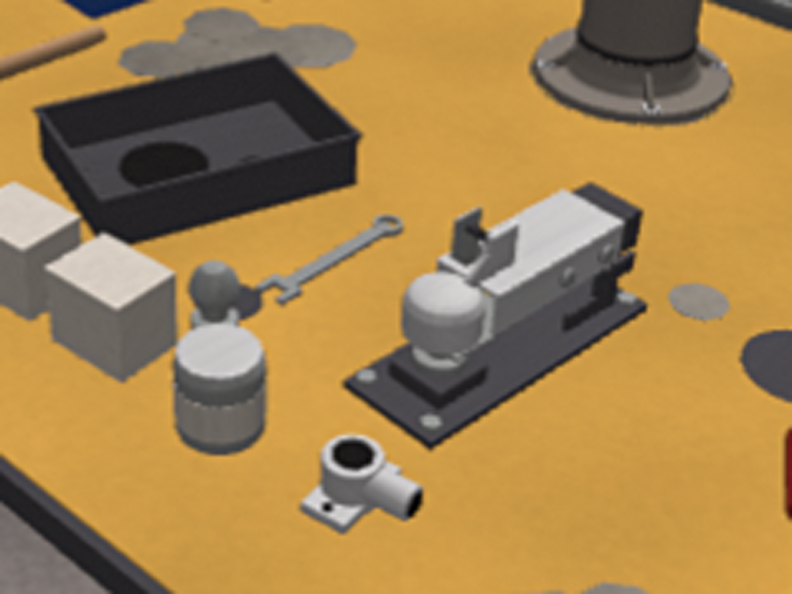

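The top picture shows the stand at left with the coupler's nose pointing away (head at crop (218,235), hand grip (199,264), tab (234,275)). The pan is at right with corners (512,183), (659,236), (586,456) and (432,398). The scene picture agrees. Next I fit poses from corners in both views.

```bash
cat > fit.py <<'E'
from h import *
from scipy.optimize import least_squares
ct=viewer.read_camera('top'); cs=viewer.read_camera('scene')
T=lambda p: np.array(p)/2.5+110; S=lambda p: np.array(p)/3.3+[180,130]
def place(p,L):
    c,s=np.cos(p[2]),np.sin(p[2]); L=np.atleast_2d(L); return np.c_[p[0]+c*L[:,0]-s*L[:,1],p[1]+s*L[:,0]+c*L[:,1],L[:,2]]
def fit(obs,x0):
    f=lambda p: np.concatenate([(proj(c,place(p,L))[0]-px) for c,px,L in obs])
    r=least_squares(f,x0,loss='soft_l1'); print(np.round(r.x,4),np.round(f(r.x).reshape(-1,2),1).tolist()); return r.x
a=.15;b=.055
o=.085  # coupler origin in stand frame; coupler z=0 at 80mm
g=lambda x,y,z:(x/1000+o,y/1000,z/1000+.08)
st=fit([(ct,T((193,190)),(a,b,.01)),(ct,T((272,198)),(a,-b,.01)),(ct,T((246,421)),(-a,-b,.01)),
 (cs,S((345,383)),(a,-b,.01)),(cs,S((432,447)),(a,b,.0)),(cs,S((645,307)),(-a,b,.01)),
 (cs,S((517,222)),g(-74,15,74)),(cs,S((492,240)),g(-38,15,74)),(cs,S((482,208)),g(-73,-29,70)),(cs,S((455,215)),g(-39,-29,70))],[.6,.15,0])
P,Q=.145,.1
pan=fit([(ct,T((512,183)),(P,Q,.066)),(ct,T((659,236)),(P,-Q,.066)),(ct,T((586,456)),(-P,-Q,.066)),(ct,T((432,398)),(-P,Q,.066)),
 (cs,S((360,135)),(-P,Q,.066)),(cs,S((277,57)),(-P,-Q,.066)),(cs,S((37,110)),(P,-Q,.066)),(cs,S((102,200)),(P,Q,.066))],[.6,-.2,-.3])
for n,c,off,k in(('top',ct,(150,170),6),('scene',cs,(270,170),6)):
    y0=off[1];x0=off[0];im=cv2.resize(c['img'][y0:y0+95,x0:x0+120,::-1].copy(),None,fx=k,fy=k,interpolation=2)
    def box(x1,x2,y1,y2,z1,z2,col):
        v=np.array([g(x,y,z) for x in(x1,x2) for y in(y1,y2) for z in (z1,z2)])
        p=((proj(c,place(st,v))-[x0,y0]+.5)*k).astype(int)
        for i in range(8):
            for j in (1,2,4):
                if not i&j: cv2.line(im,tuple(map(int,p[i])),tuple(map(int,p[i|j])),col,1)
    box(-74,-38,7,15,30,74,(0,0,255));box(-73,-39,-31,-27,30,70,(0,255,0));box(-235,-235,-25,25,30,30,(255,0,0));box(-235,65,-55,55,-70,-70,(255,255,0))
    q=((proj(c,place(st,[g(36*np.cos(t),36*np.sin(t),30) for t in np.linspace(0,6.28,40)]))-[x0,y0]+.5)*k).astype(int)
    cv2.polylines(im,[q],True,(255,0,255)); cv2.imwrite(f'pics/ov_{n}.png',im)
gm=place(st,g(-56,0,54))[0]; ball=place(st,g(0,0,0))[0]
print('gm',gm,'ball',ball,'yaw',np.degrees(st[2]),'pan',pan)
ob=telemetry.get_obs(); M=mat(ob['tool_rot']); print(M.round(3),ob['eef_pos'])
E
python3 fit.py; python3 -c "
import cv2,numpy as np
a=cv2.imread('pics/ov_top.png');b=cv2.imread('pics/ov_scene.png')
cv2.imwrite('pics/ov.png',cv2.resize(np.hstack([a[:,:400],b[:,150:550]]),(800,570)))"
```

```text
[ 0.5326  0.2074 -0.0728] [[-0.4, -0.6], [0.3, -0.9], [0.3, 0.6], [-0.8, -1.2], [-0.3, 1.4], [0.9, -1.5], [1.1, 0.2], [0.3, -0.5], [-0.2, -0.8], [0.0, 1.4]]
[ 0.5213 -0.2145 -0.3414] [[-0.7, -0.5], [-0.2, 0.2], [-0.5, -0.1], [-0.2, -0.2], [-0.3, -0.9], [-0.5, -1.7], [-0.1, -1.4], [0.0, -0.9]]
gm [0.5615198  0.20529979 0.134     ] ball [0.61737131 0.20122442 0.08      ] yaw -4.1733625892018305 pan [ 0.52129875 -0.21453967 -0.34142369]
[[-0.927  0.374  0.   ]
 [ 0.374  0.927  0.   ]
 [-0.     0.    -1.   ]] [0.25277151 0.62590705 0.23131385]
```

View pics/ov.png

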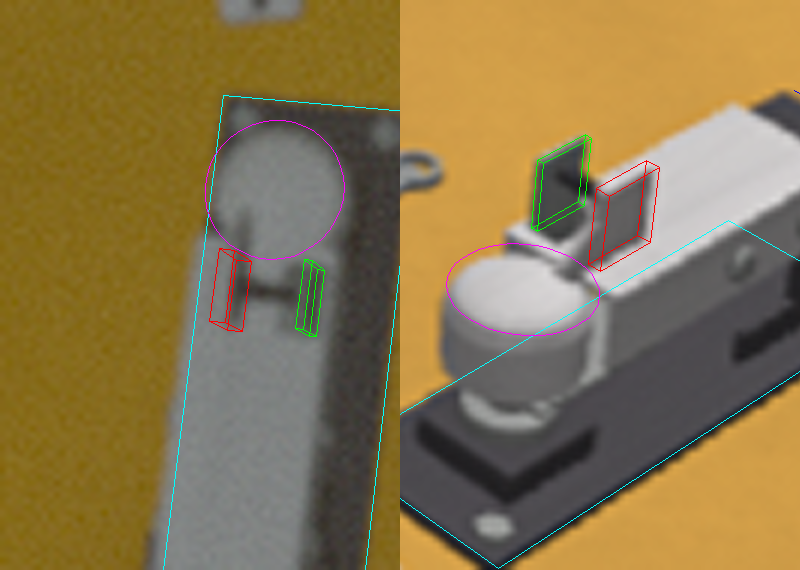

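```bash
python3 -m crank '[{"delta_rot":[0,0,-17.8],"xyz":[-0.444,-0.274,0.0],"fingers":-1},{"delta_rot":[0,0,-17.8],"xyz":[-0.444,-0.274,0.0],"fingers":-1},{"delta_rot":[0,0,-17.8],"xyz":[-0.444,-0.274,0.0],"fingers":-1},{"delta_rot":[0,0,-17.8],"xyz":[-0.444,-0.274,0.0],"fingers":-1},{"delta_rot":[0,0,-17.8],"xyz":[-0.444,-0.274,0.0],"fingers":-1},{"delta_rot":[0,0,-17.8],"xyz":[-0.444,-0.274,0.0],"fingers":-1},{"delta_rot":[0,0,-17.8],"xyz":[-0.444,-0.274,0.0],"fingers":-1},{"delta_rot":[0,0,-17.8],"xyz":[-0.444,-0.274,0.0],"fingers":-1},{"delta_rot":[0,0,-17.8],"xyz":[-0.444,-0.274,0.0],"fingers":-1},{"delta_rot":[0,0,-17.8],"xyz":[-0.444,-0.274,0.0],"fingers":-1}]' 30
python3 -m crank '[{"delta_rot":[0,0,0],"xyz":[0,0,0],"fingers":-1},{"delta_rot":[0,0,0],"xyz":[0,0,0],"fingers":-1},{"delta_rot":[0,0,0],"xyz":[0,0,0],"fingers":-1},{"delta_rot":[0,0,0],"xyz":[0,0,0],"fingers":-1}]'
cat > goto.py <<'E'
from h import *; import sys
def avg():
    o=telemetry.get_obs(); return o
def delta(target,yaw=-4.17):
    o=telemetry.get_obs(); M=mat(o['tool_rot']); ty=np.degrees(np.arctan2(M[1,1],M[0,1]))-90
    print('pos',o['eef_pos'].round(4),'tool',(M.T@(np.array(target)-o['eef_pos'])).round(4),'tilt',M[:2,2].round(3),'drot z',round(ty-yaw,2),'F',o['contact_force'].round(1),'w',round(o['gripper_width'],3),'g',round(o['grasp_force'],1),'t',round(o['t'],2))
if __name__=='__main__': delta([float(v) for v in sys.argv[1:4]])
E
python3 goto.py .5615 .2053 .18
python3 - <<'E'
from h import *
c=viewer.read_camera('scene');a=c['img'][140:260,270:400,::-1];cv2.imwrite('pics/s2.png',cv2.resize(a,None,fx=5,fy=5,interpolation=2))
E
```

```text
t: 2.1
eef_pos: [0.55, 0.2214, 0.2316]
tool_rot: [0.0, 0.036, 0.999, 0.0]
contact_force: [0.9, 0.3, 0.3]
gripper_width: 1.005
grasp_force: 0.0
t: 2.5
eef_pos: [0.548, 0.2249, 0.2312]
tool_rot: [-0.0, 0.035, 0.999, 0.0]
contact_force: [-0.0, -0.0, 0.1]
gripper_width: 1.001
grasp_force: 0.0
pos [0.548  0.2249 0.2312] tool [-0.0149 -0.0187  0.0512] tilt [-0.     0.001] drot z 0.15 F [-0.  -0.   0.1] w 1.001 g 0.0 t 2.5
```

View pics/s2.png

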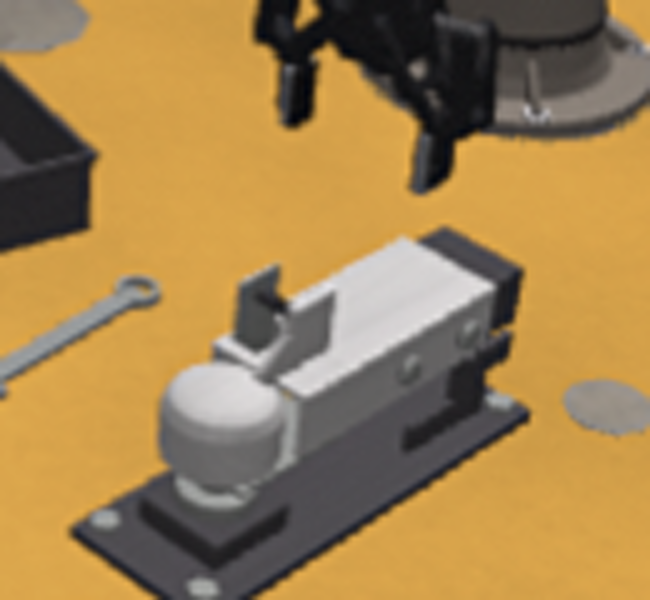

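The gripper is above the coupler, slightly short of target; the tab and hand grip tops are at about (260,270) and (320,295). I correct it and come down to just above the plates.

```bash
python3 -m crank '[{"delta_rot":[0,0,0.15],"xyz":[-0.0149,-0.0187,0.03],"fingers":-1},{"delta_rot":[0,0,0.15],"xyz":[-0.0149,-0.0187,0.069],"fingers":-1},{"delta_rot":[0,0,0.15],"xyz":[-0.0149,-0.0187,0.069],"fingers":-1},{"delta_rot":[0,0,0.15],"xyz":[-0.0149,-0.0187,0.069],"fingers":-1},{"delta_rot":[0,0,0.15],"xyz":[-0.0149,-0.0187,0.069],"fingers":-1}]'
python3 goto.py .5615 .2053 .116
python3 - <<'E'
from h import *
c=viewer.read_camera('scene')
o=telemetry.get_obs();M=mat(o['tool_rot']);p=o['eef_pos']
# expected fingertips (open: 85 mm, ~13 mm back) and plate top centres
pts=np.array([p+M@[0,.0425,-.013],p+M@[0,-.0425,-.013]])
q=proj(c,pts); k=8; x0,y0=295,165
im=cv2.resize(c['img'][y0:y0+70,x0:x0+80,::-1],None,fx=k,fy=k,interpolation=2)
for a in q: cv2.circle(im,tuple(int(v) for v in (a-[x0,y0]+.5)*k),4,(0,0,255),1)
cv2.imwrite('pics/s3.png',im)
E
```

```text
t: 3.05
eef_pos: [0.5632, 0.2049, 0.1642]
tool_rot: [0.001, 0.037, 0.999, 0.001]
contact_force: [-0.0, -0.2, -0.1]
gripper_width: 0.999
grasp_force: 0.0
pos [0.5632 0.2049 0.1642] tool [0.0018 0.0002 0.0482] tilt [0.002 0.002] drot z -0.08 F [-0.  -0.2 -0.1] w 0.999 g 0.0 t 3.05
```

View pics/s3.png

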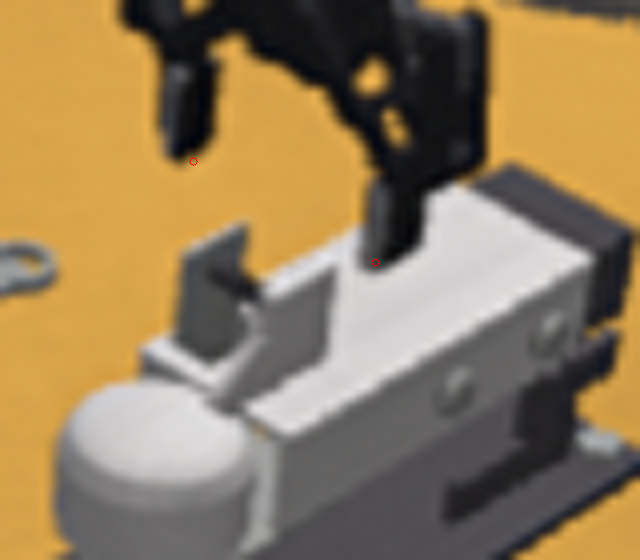

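Run:
```python
from h import *
from scipy.optimize import least_squares
c=viewer.read_camera('scene')
px=lambda a: np.array(a,float)/8-.5+[295,165]
obs=[((268,292),(-38,15,74)),((338,258),(-74,15,74)),((330,355),(-74,15,30)),((262,385),(-38,15,30)),((185,256),(-39,-27,70)),((246,226),(-73,-27,70))]
th=np.radians(-4.17);Rz=np.array([[np.cos(th),-np.sin(th),0],[np.sin(th),np.cos(th),0],[0,0,1]])
L=np.array([b for a,b in obs])/1000; U=np.array([px(a) for a,b in obs])
f=lambda p,z=.08:(proj(c,L@Rz.T+[p[0],p[1],z])-U).ravel()
for z in (.078,.08,.082):
    r=least_squares(f,[.617,.201],args=(z,),loss='soft_l1'); print(z,r.x.round(4)); print(r.fun.reshape(-1,2).round(1).tolist())
    print('gm',(Rz@[-.056,0,0])[:2]+r.x)
```

```text
0.078 [0.6134 0.1951]
[[0.4, 0.3], [0.1, -0.2], [-0.4, 0.2], [-0.2, 1.2], [-0.1, -0.5], [0.2, -1.0]]
gm [0.55754645 0.19919113]
0.08 [0.6158 0.1967]
[[0.4, 0.3], [0.1, -0.2], [-0.4, 0.2], [-0.2, 1.3], [-0.1, -0.5], [0.2, -1.1]]
gm [0.55995915 0.20081888]
0.082 [0.6182 0.1984]
[[0.4, 0.3], [0.1, -0.2], [-0.4, 0.2], [-0.2, 1.3], [-0.1, -0.5], [0.2, -1.1]]
gm [0.56237206 0.20244655]
```

```bash
python3 -m crank '[{"delta_rot":[0,0,0],"xyz":[0.002,-0.002,0.02],"fingers":-1},{"delta_rot":[0,0,0],"xyz":[0.002,-0.002,0.035],"fingers":-1},{"delta_rot":[0,0,0],"xyz":[0.002,-0.002,0.047],"fingers":-1},{"delta_rot":[0,0,0],"xyz":[0.002,-0.002,0.047],"fingers":-1},{"delta_rot":[0,0,0],"xyz":[0.002,-0.002,0.047],"fingers":-1},{"delta_rot":[0,0,0],"xyz":[0.002,-0.002,0.047],"fingers":-0.2},{"delta_rot":[0,0,0],"xyz":[0.002,-0.002,0.047],"fingers":-0.2},{"delta_rot":[0,0,0],"xyz":[0.002,-0.002,0.047],"fingers":-0.2},{"delta_rot":[0,0,0],"xyz":[0.002,-0.002,0.047],"fingers":-0.2}]' 30
python3 goto.py .561 .2032 .116
python3 - <<'E'
from h import *
c=viewer.read_camera('scene');k=8; x0,y0=295,165
cv2.imwrite('pics/s4.png',cv2.resize(c['img'][y0:y0+70,x0:x0+80,::-1],None,fx=k,fy=k,interpolation=2))
E
```

```text
t: 4.05
eef_pos: [0.5607, 0.2004, 0.1157]
tool_rot: [0.0, 0.038, 0.999, -0.0]
contact_force: [0.7, -3.0, 2.7]
gripper_width: 0.6
grasp_force: 1.7
pos [0.5607 0.2004 0.1157] tool [-0.0001  0.0029 -0.0003] tilt [ 0.    -0.001] drot z -0.23 F [ 0.7 -3.   2.7] w 0.6 g 1.7 t 4.05
```

View pics/s4.png

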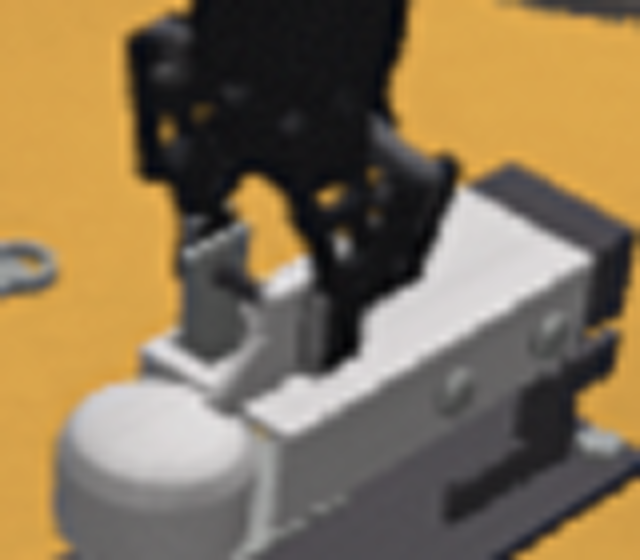

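The pad is on the tab already (tool pushed -y by 3 N), so the centre lies further +y, near y=0.206. I shift that way and re-read.

```bash
python3 -m crank '[{"delta_rot":[0,0,0],"xyz":[0,0.003,0],"fingers":-0.2},{"delta_rot":[0,0,0],"xyz":[0,0.003,0],"fingers":-0.2},{"delta_rot":[0,0,0],"xyz":[0,0.003,0],"fingers":-0.2}]'
for i in 1 2; do python3 goto.py .561 .206 .116; python3 -m crank '[{"delta_rot":[0,0,0],"xyz":[0,0,0],"fingers":-0.2}]' >/dev/null; done;python3 goto.py .561 .206 .116
```

```text
t: 4.4
eef_pos: [0.5609, 0.2042, 0.1154]
tool_rot: [0.0, 0.038, 0.999, -0.0]
contact_force: [1.3, -4.8, 2.8]
gripper_width: 0.605
grasp_force: 2.3
pos [0.5609 0.2042 0.1154] tool [-0.      0.0018 -0.0006] tilt [ 0. -0.] drot z -0.18 F [ 1.3 -4.8  2.8] w 0.605 g 2.3 t 4.4
pos [0.5609 0.2042 0.1154] tool [-0.      0.0018 -0.0006] tilt [ 0.001 -0.   ] drot z -0.19 F [ 0.9 -4.2  3.3] w 0.598 g 2.3 t 4.5
pos [0.5609 0.2043 0.1154] tool [-0.      0.0017 -0.0006] tilt [ 0.001 -0.   ] drot z -0.19 F [ 0.9 -4.4  2.9] w 0.602 g 2.3 t 4.6
```

```bash
python3 -m crank '[{"delta_rot":[0,0,0],"xyz":[0,0.001,-0.002],"fingers":-0.2},{"delta_rot":[0,0,0],"xyz":[0,0.001,-0.002],"fingers":0.15},{"delta_rot":[0,0,0],"xyz":[0,0.001,-0.002],"fingers":0.15},{"delta_rot":[0,0,0],"xyz":[0,0.001,-0.002],"fingers":0.15},{"delta_rot":[0,0,0],"xyz":[0,0.001,-0.002],"fingers":0.15}]' 40
python3 goto.py .561 .205 .116
```

```text
t: 5.1
eef_pos: [0.5605, 0.2045, 0.1172]
tool_rot: [-0.0, 0.038, 0.999, -0.001]
contact_force: [0.1, -6.1, 2.6]
gripper_width: 0.426
grasp_force: 3.3
pos [0.5605 0.2045 0.1172] tool [-0.0005  0.0006  0.0012] tilt [-0.001 -0.001] drot z -0.21 F [ 0.1 -6.1  2.6] w 0.426 g 3.3 t 5.1
```

```bash
python3 -m crank '[{"delta_rot":[0,0,0],"xyz":[0,0.001,0],"fingers":0.22},{"delta_rot":[0,0,0],"xyz":[0,0.001,0],"fingers":0.26},{"delta_rot":[0,0,0],"xyz":[0,0.001,0],"fingers":1},{"delta_rot":[0,0,0],"xyz":[0,0.001,0],"fingers":1},{"delta_rot":[0,0,0],"xyz":[0,0.001,0],"fingers":1},{"delta_rot":[0,0,0],"xyz":[0,0.001,0],"fingers":1}]' 50
python3 goto.py .561 .205 .116
```

```text
t: 5.7
eef_pos: [0.5604, 0.2056, 0.1175]
tool_rot: [-0.0, 0.038, 0.999, -0.0]
contact_force: [-1.0, -6.0, 4.6]
gripper_width: 0.331
grasp_force: 49.9
pos [0.5604 0.2056 0.1175] tool [-0.0006 -0.0005  0.0015] tilt [-0.001 -0.001] drot z -0.24 F [-1.  -6.   4.6] w 0.331 g 49.9 t 5.7
```

```bash
python3 -m crank '[{"delta_rot":[0,0,0],"xyz":[0,-0.001,0],"fingers":1},{"delta_rot":[0,0,0],"xyz":[0,-0.001,0],"fingers":1},{"delta_rot":[0,0,0],"xyz":[0,-0.001,-0.004],"fingers":1},{"delta_rot":[0,0,0],"xyz":[0,-0.001,-0.008],"fingers":1},{"delta_rot":[0,0,0],"xyz":[0,-0.001,-0.012],"fingers":1},{"delta_rot":[0,0,0],"xyz":[0,-0.001,-0.012],"fingers":1}]' 80
python3 goto.py .561 .205 .116
```

```text
t: 6.3
eef_pos: [0.56, 0.2063, 0.1292]
tool_rot: [-0.0, 0.037, 0.999, 0.0]
contact_force: [-1.0, 0.1, -8.3]
gripper_width: 0.324
grasp_force: 80.0
pos [0.56   0.2063 0.1292] tool [-0.0011 -0.0012  0.0132] tilt [-0.001  0.001] drot z -0.12 F [-1.   0.1 -8.3] w 0.324 g 80.0 t 6.3
```

The coupler is lifting freely, with about 8 N of weight on the wrist and no side load. I keep going straight up.

```bash
python3 -m crank '[{"delta_rot":[0,0,0],"xyz":[0,0,-0.012],"fingers":1},{"delta_rot":[0,0,0],"xyz":[0,0,-0.024],"fingers":1},{"delta_rot":[0,0,0],"xyz":[0,0,-0.037],"fingers":1},{"delta_rot":[0,0,0],"xyz":[0,0,-0.050],"fingers":1},{"delta_rot":[0,0,0],"xyz":[0,0,-0.065],"fingers":1},{"delta_rot":[0,0,0],"xyz":[0,0,-0.080],"fingers":1},{"delta_rot":[0,0,0],"xyz":[0,0,-0.095],"fingers":1},{"delta_rot":[0,0,0],"xyz":[0,0,-0.11],"fingers":1},{"delta_rot":[0,0,0],"xyz":[0,0,-0.11],"fingers":1},{"delta_rot":[0,0,0],"xyz":[0,0,-0.11],"fingers":1}]'
python3 goto.py .475 -.210 .237
python3 - <<'E'
from h import *
c=viewer.read_camera('scene');a=c['img'][90:260,200:420,::-1];cv2.imwrite('pics/s5.png',cv2.resize(a,None,fx=3.3,fy=3.3,interpolation=2))
E
```

```text
t: 7.3
eef_pos: [0.5606, 0.2056, 0.2398]
tool_rot: [0.0, 0.038, 0.999, 0.0]
contact_force: [-0.4, -0.1, -9.2]
gripper_width: 0.321
grasp_force: 80.2
pos [0.5606 0.2056 0.2398] tool [ 0.0539 -0.4209  0.0025] tilt [0.001 0.001] drot z -0.17 F [-0.4 -0.1 -9.2] w 0.321 g 80.2 t 7.3
```

View pics/s5.png

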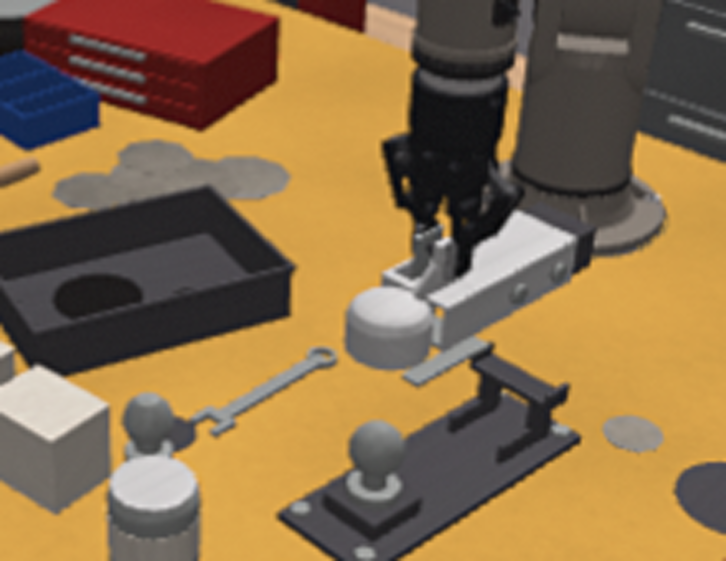

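The coupler is level, off the ball (now bare at (377,450)), and the latch is drawn. I carry it to the pan.

```bash
python3 -m crank '[{"delta_rot":[0,0,0],"xyz":[0.002,-0.015,0],"fingers":1},{"delta_rot":[0,0,0],"xyz":[0.006,-0.045,0],"fingers":1},{"delta_rot":[0,0,0],"xyz":[0.010,-0.080,0],"fingers":1},{"delta_rot":[0,0,0],"xyz":[0.014,-0.115,0],"fingers":1},{"delta_rot":[0,0,0],"xyz":[0.019,-0.150,0],"fingers":1},{"delta_rot":[0,0,0],"xyz":[0.023,-0.185,0],"fingers":1},{"delta_rot":[0,0,0],"xyz":[0.028,-0.220,0],"fingers":1},{"delta_rot":[0,0,0],"xyz":[0.032,-0.250,0],"fingers":1},{"delta_rot":[0,0,0],"xyz":[0.036,-0.270,0],"fingers":1},{"delta_rot":[0,0,0],"xyz":[0.036,-0.275,0],"fingers":1}]'
python3 goto.py .475 -.210 .237
```

```text
t: 8.35
eef_pos: [0.5017, -0.0701, 0.2387]
tool_rot: [-0.001, 0.041, 0.999, -0.001]
contact_force: [-0.2, -0.3, -7.8]
gripper_width: 0.324
grasp_force: 80.4
pos [ 0.5017 -0.0701  0.2387] tool [ 0.0153 -0.1416  0.0019] tilt [-0.002 -0.001] drot z -0.48 F [-0.2 -0.3 -7.8] w 0.324 g 80.4 t 8.35
```

```bash
python3 -m crank '[{"delta_rot":[0,0,-0.3],"xyz":[0.002,-0.020,0],"fingers":1},{"delta_rot":[0,0,-0.3],"xyz":[0.006,-0.050,0],"fingers":1},{"delta_rot":[0,0,-0.3],"xyz":[0.009,-0.080,0],"fingers":1},{"delta_rot":[0,0,-0.3],"xyz":[0.012,-0.110,0],"fingers":1},{"delta_rot":[0,0,-0.3],"xyz":[0.014,-0.130,0],"fingers":1},{"delta_rot":[0,0,-0.3],"xyz":[0.015,-0.141,0],"fingers":1},{"delta_rot":[0,0,-0.3],"xyz":[0.015,-0.141,0],"fingers":1},{"delta_rot":[0,0,-0.3],"xyz":[0.015,-0.141,0],"fingers":1},{"delta_rot":[0,0,-0.3],"xyz":[0.015,-0.141,0],"fingers":1},{"delta_rot":[0,0,-0.3],"xyz":[0.015,-0.141,0],"fingers":1}]'
python3 goto.py .475 -.210 .237
python3 - <<'E'
from h import *
a=viewer.read_camera('scene')['img'][90:270,130:370,::-1];b=viewer.read_camera('top')['img'][110:310,200:430,::-1]
cv2.imwrite('pics/s6.png',np.hstack([cv2.resize(a,(400,300)),cv2.resize(b,(345,300))]))
E
```

```text
t: 9.35
eef_pos: [0.4787, -0.2041, 0.2392]
tool_rot: [-0.0, 0.034, 0.999, 0.0]
contact_force: [0.4, -0.7, -9.0]
gripper_width: 0.32
grasp_force: 80.5
pos [ 0.4787 -0.2041  0.2392] tool [ 0.0032 -0.0061  0.0022] tilt [-0.     0.001] drot z 0.25 F [ 0.4 -0.7 -9. ] w 0.32 g 80.5 t 9.35
```

View pics/s6.png

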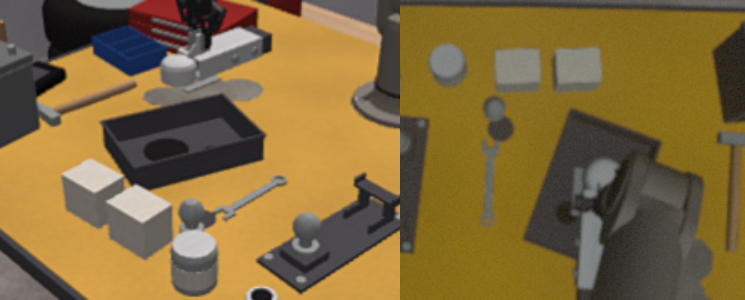

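The coupler is level, with its head over the middle of the pan (top view (600,175)), about 11 cm above the rim. Nothing else has moved. I let it settle, then hand in.

```bash
python3 -m crank '[{"delta_rot":[0,0,0],"xyz":[0,0,0],"fingers":1},{"delta_rot":[0,0,0],"xyz":[0,0,0],"fingers":1},{"delta_rot":[0,0,0],"xyz":[0,0,0],"fingers":1},{"delta_rot":[0,0,0],"xyz":[0,0,0],"fingers":1},{"delta_rot":[0,0,0],"xyz":[0,0,0],"fingers":1}]' && python3 -c "
from station import job; print(job.hand_in())"
```

```text
t: 9.95
eef_pos: [0.4782, -0.2055, 0.2393]
tool_rot: [-0.0, 0.035, 0.999, 0.0]
contact_force: [-0.5, 0.6, -9.1]
gripper_width: 0.32
grasp_force: 80.5
the job is handed in; nothing more can be done
None
```

The coupler is off the ball and held level with its latch drawn, its socket over the drain pan about 11 cm above the rim, and nothing else on the bench was seen to move; the job is handed in at about 10 s, with no verdict shown.

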